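Flip the restock flags at the picking bench

ROBOT

A 6-joint arm with a two-finger parallel gripper is mounted at the origin on the work surface. World frame = base frame: x ahead of the robot, y to its left, z up, the work surface at z = 0. Lengths are in m, angles in rad, forces in N, time in s.
With the tool pointing down it reaches from about 0.25 to 0.8 m from the base axis. Payload 8.5 kg.
Tool frame: the origin (TCP) lies at the centre of the arm's flange, where the gripper is bolted on; the fingertips stand robot.finger_overhang ahead of it and the grasp point (between the pads) lies 155 mm ahead of it (robot.finger_overhang is the distance from the TCP to the fingertips, in m); z points along the fingers, y is the line along which they close (so a half turn about z gives the same grasp; the last joint's range is limited). The gripper opens to 85 mm and grips with 20 to 120 N. Pads are 22 mm wide; open, the fingers measure 114 mm over their backs; the gripper's body (76 mm by 85 mm) begins 54 mm behind the grasp point. The pads swing forward as they close: fully open they stand 13 mm farther back than shut.
Start: joints at [-1.312, 0.238, -0.013, 1.319, 0, 1.571], TCP at [0.134, -0.507, 0.405] pointing down, gripper open.
Joint ranges: [-2.66, 2.66], [-1.03, 1.9], [-1.14, 1.46], [-1.82, 2.27], [-1.45, 1.34], [-3.14, 3.14]. Speed limits (rad/s): [2.22, 2.22, 2.79, 3.14, 3.14, 3.14].

INTERFACE

Orientations are given as a unit quaternion [w, x, y, z].
In Python, from plant import robot gives the robot as it stands.
- The arm moves only by the tool servo_tool, never from a script. Its argument "rows" is a list of rows, each a list of 7 numbers: the turn, a rotation vector about the tool's x, y, z in rad, then the shift along the tool's x, y, z in cm, then the gripper command: -1 is shut, 1 is fully open, values between are in proportion. In form: [[ax, ay, az, x, y, z, jaw], ...]. A call has 1 to 8 rows; each row shifts and turns the commanded pose from where the row before left it, along the tool's axes as they then stand; what a row does not reach is not made up. A row lasts 1/12 s, in which the tool goes at most 41.7 mm and 7.16 degrees, less where a joint would pass 70% of its speed; a pose out of reach is approached as far as the arm can. A call with a gripper value outside its range is refused whole. The fingers move at their own pace and stop on an object; "squeeze" is the grip in N (left out, the last holds). Time passes only in rows, so rows that do not move let the fingers close. It gives the time, the measured TCP pose, the force, the opening and the grip force at its end, in the units of the state.
- robot.get_state(): the state, without advancing time (a new reading comes with each control period).
- robot.get_image(name): name is "scene" or "top"; returns (picture, depth): 420x560x3 uint8, red, green, blue; 420x560 float32, m along the optical axis (not along the pixel's ray), 0 where there is no reading.
- robot.camera_model(name): a dict with "K" (3x3 intrinsics, pixels), "position" and "orientation" of the camera in the world. Camera axes: x right, y down, z forward; pixel columns grow to the right and rows downward; lengths in m; the calibration is good to about 2 mm. A picture is of the moment at which its call begins. camera_model takes no time and is no camera call.
- robot.hand_in(): hands the job in; it is judged then, once.
The state is a dict: "time": time; "q": joint angles; "joint_vel": joint speeds; "effort": joint torques, N m; "position": TCP position; "tcp_rot": TCP orientation; "wrist_force": force on the tool from outside, world axes, zero at the start; "torque": the same for the moment, N m; "finger_gap": opening from 0.0 (shut) to 1.0 (fully open); "finger_force": force on a finger pad.
Only numpy, scipy, OpenCV 4.12 (cv2) and the standard library are available. Lean on these libraries where they do the work, as an engineer would, in place of code of your own. Each camera call takes 0.05 s, during which the arm holds its last target. There are 200 camera calls.

TASK

Two of the three bins on the picking bench carry the wrong flag: using only your fingertips, push the empty bin's flag right over so that it lies flat with its orange face up, and push the just refilled bin's flag (black feet, orange showing) right over so that it lies flat with its green face up, in either order. Leave the third bin's flag (blue rollers, green showing) as it is, and do not move any of the loose parts in the bins or on the bench.

Things in the scene. Friction and masses are not known exactly. Their poses are not given: they have to be found in the camera images.
- empty_bin_pivot (a point): Marker pivot, mid-length, 60 mm above the bench, at the bin that is EMPTY (its flag starts green up: wrong). The unit is fixed: flip marker on a white base 88 x 150 x 6 mm, its bin 130 x 130 x 60 mm behind it. Site x axis: along the horizontal pivot axis, towards the bin (bin centre 115 mm along +x); y: to the marker's left; z up. Yaw within 0.15 rad of the world axes.
- refilled_bin_pivot (a point): The same point and axes on the same kind of unit, at the bin just REFILLED with three black feet (its flag starts orange up: wrong). Every flag is a plate 60 mm (along x) by 72 mm (out from the pivot), 5 mm thick, green one side, orange the other; it turns over the pivot like a page, from flat on the right (-y) to flat on the left (+y).
- stocked_bin_pivot (a point): The same point and axes at the bin still STOCKED with three blue rollers (its flag is green up: right). Every marker's two grey yoke plates (6 mm thick, at x -39 and +39 mm, y -55 to +55 mm) and rests under the flag (50 mm out) end below the pivot; nothing fixed stands higher than the pivot.
- empty_flag (a joint): Empty bin's flag, rad: 0 = flat on the right (-y of its pivot point), green up; 1.57 = standing up; 3.14 = flat on the left (+y), orange up; stops at both ends. Starts at 0 to 0.2. The hinge is stiff (0.045 N m, 1 to 2 N at the fin): the 50 g flag stays at any angle where it is left.
- refilled_flag (a joint): Refilled bin's flag, same values; starts at 2.94 to 3.14. Every flag has a white thumb fin, 60 mm long, 4 mm thick, square through the flag at the pivot, reaching 36 mm above and below it when the flag lies flat. Push the fin's top towards the side where the flag is to go: the flag rises behind the finger; once it is up, push the flag itself on over and down.
- stocked_flag (a joint): Stocked bin's flag, same values and hinge; starts at 0 to 0.1 and is to be left as it is.
- foot0: Loose black levelling foot, 40 mm across, 45 mm high, standing in the refilled bin; origin under its centre. To be left alone.
- foot1: Loose black levelling foot, 40 mm across, 45 mm high, standing in the refilled bin; origin under its centre. To be left alone.
- foot2: Loose black levelling foot, 40 mm across, 45 mm high, standing in the refilled bin; origin under its centre. To be left alone.
- roller0: Loose blue plastic roller, 42 mm across, 30 mm high, in the stocked bin; origin under its centre. To be left alone.
- roller1: Loose blue plastic roller, 42 mm across, 30 mm high, in the stocked bin; origin under its centre. To be left alone.
- roller2: Loose blue plastic roller, 42 mm across, 30 mm high, in the stocked bin; origin under its centre. To be left alone.
- tape: Loose cardboard ring (tape core) 100 mm across, 48 mm high, on the bench to the right of the bins; origin under its centre. To be left alone.
- driver: Loose screwdriver lying on the bench to the left of the bins; to be left alone.

How it is judged:
By the outcome, as a careful person would: the job done as asked, in the order asked, and still so for the second after the job is handed in, with the robot touching nothing.
It also fails if it takes over 61 s, if anything falls off the work surface, if the arm or the gripper's body presses on something with over 40 N, if the wrist force passes 120 N, or if a joint passes its speed limit or range.

## Working session

There is one attempt and no reset: what is moved stays moved. The work goes in short steps, Python scripts to look and compute and a tool call to move; the robot and the scene stay as the last step left them, time stands still between calls to the robot, and variables do not carry over. Pictures are saved under pics/ and viewed, at most 10 in all, crops included, and the job is handed in when it is done.

Besides the shell and the picture viewer there is one more tool, called after ">>>" in YAML: its name, and indented under it one key for each argument. servo_tool: Moves the arm, as the interface text tells. Its arguments: {"type":"object","properties":{"rows":{"type":"array","items":{"type":"array","items":{"type":"number"}}},"squeeze":{"type":"number"}},"required":["rows"]}

```bash
mkdir -p pics; cat > h.py <<'E'
import numpy as np, cv2
from plant import robot
from scipy.spatial.transform import Rotation as R
def snap(n,f):
    im,d=robot.get_image(n); cv2.imwrite('pics/%s.png'%f,cv2.cvtColor(im,cv2.COLOR_RGB2BGR)); np.save('%s_d.npy'%f,d); np.save('%s_i.npy'%f,im); return im,d
def pts(n,d):
    m=robot.camera_model(n); K=np.array(m['K']); q=m['orientation']
    r=R.from_quat([q[1],q[2],q[3],q[0]]); v,u=np.mgrid[:d.shape[0],:d.shape[1]]
    c=np.stack([(u-K[0,2])/K[0,0]*d,(v-K[1,2])/K[1,1]*d,d],-1)
    return (c.reshape(-1,3)@r.as_matrix().T+m['position']).reshape(c.shape)
E
python3 - <<'E'
from h import *
snap('top','top0'); snap('scene','scene0')
s=robot.get_state(); print(s['time'],s['position'],s['tcp_rot'],robot.finger_overhang,s['finger_gap'])
for n in('top','scene'): print(robot.camera_model(n))
E
```

```text
0.1 [ 0.13434808 -0.50738481  0.40413674] [-6.40899137e-04  9.91635796e-01  1.29066006e-01 -6.01037828e-05] 0.1734 0.9988164810012929
{'K': array([[406.03959031,   0.        , 278.96947981],
       [  0.        , 406.03959031, 211.87156181],
       [  0.        ,   0.        ,   1.        ]]), 'position': array([ 0.3606756 , -0.01375091,  1.25173705]), 'orientation': array([ 0.05767094, -0.70489408,  0.70593311, -0.03816853])}
{'K': array([[517.59838699,   0.        , 282.82426883],
       [  0.        , 517.59838699, 209.68842487],
       [  0.        ,   0.        ,   1.        ]]), 'position': array([1.26960705, 0.31373607, 1.14731907]), 'orientation': array([-0.17330173,  0.52471871,  0.79162502, -0.26070409])}
```

View pics/top0.png

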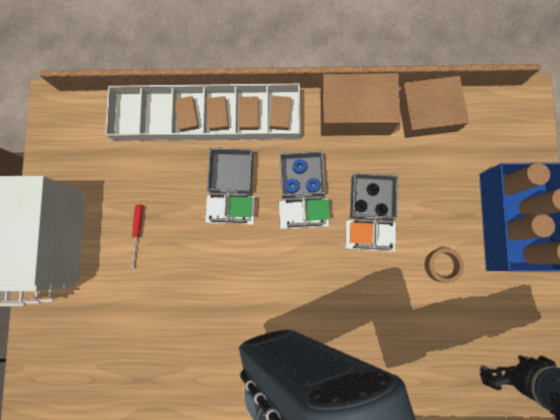

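View pics/scene0.png

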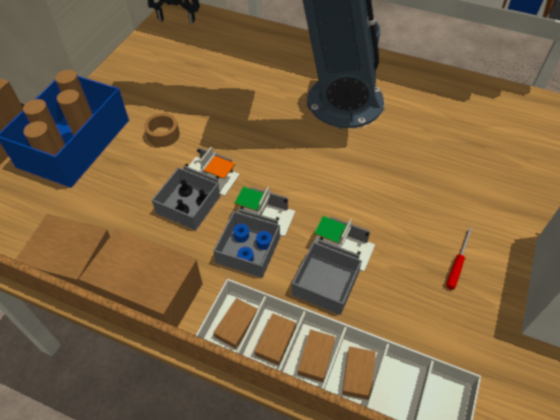

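```bash
python3 - <<'E'
from h import *
im=np.load('top0_i.npy'); d=np.load('top0_d.npy'); P=pts('top',d)
for n,(u0,u1,v0,v1,w) in dict(empty=(203,258,188,228,'g'),stock=(276,332,190,232,'g'),ref=(342,400,213,254,'o')).items():
    p=P[v0:v1,u0:u1]; c=im[v0:v1,u0:u1].astype(int); z=p[...,2]
    f=p[(z>0.072)&(z<.12)]; hi=p[(z>.085)&(z<.12)]
    col=(c[...,1]>c[...,0]+40)&(c[...,1]>c[...,2]+40) if w=='g' else (c[...,0]>c[...,2]+90)&(c[...,0]>200)
    g=p[col]
    wb=p[(z>-.01)&(z<.012)&(c.min(-1)>170)]
    print(n,len(hi),'fin',hi.mean(0).round(4),hi.min(0).round(3),hi.max(0).round(3))
    print(' flag',len(g),np.median(g,0).round(4)); 
    for nm,a in(('fin',hi),('flag',g)):
        r=cv2.minAreaRect((a[:,:2]*1000).astype(np.float32)); print('  ',nm,np.round(r[0]),np.round(r[1]),round(r[2],1))
    A=np.c_[g[:,:2]-g[:,:2].mean(0),np.ones(len(g))]; print('  plane',np.linalg.lstsq(A,g[:,2],rcond=None)[0].round(3))
    r=cv2.minAreaRect((wb[:,:2]*1000).astype(np.float32)); print('  base',np.round(r[0]),np.round(r[1]),round(r[2],1))
b=cv2.imread('pics/top0.png')[140:260,195:405]; cv2.imwrite('pics/crop0.png',cv2.resize(b,None,fx=3.8,fy=3.8,interpolation=cv2.INTER_CUBIC))
E
```

```text
empty 41 fin [0.5408 0.1774 0.0933] [0.513 0.175 0.085] [0.569 0.18  0.1  ]
 flag 425 [0.5381 0.1347 0.0652]
   fin [541. 177.] [ 5. 56.] 86.9
   flag [457.  88.] [268.  80.] 29.9
  plane [-2.246 -1.735  0.073]
  base [540. 175.] [149.  85.] 88.3
stock 30 fin [ 0.5258 -0.0516  0.0954] [ 0.498 -0.054  0.09 ] [ 0.556 -0.048  0.1  ]
 flag 431 [ 0.5286 -0.0933  0.065 ]
   fin [527. -52.] [58.  4.] 3.2
   flag [459. -76.] [ 72. 222.] 75.6
  plane [-2.662  1.056  0.072]
  base [526. -55.] [ 85. 150.] 2.5
ref 46 fin [ 0.4611 -0.2567  0.0926] [ 0.429 -0.261  0.085] [ 0.489 -0.254  0.101]
 flag 452 [ 0.4599 -0.2205  0.062 ]
   fin [ 459. -257.] [ 5. 59.] 85.8
   flag [ 435. -174.] [101. 338.] 8.5
  plane [-1.788  1.895  0.068]
  base [ 459. -260.] [153.  86.] 87.2
```

View pics/crop0.png

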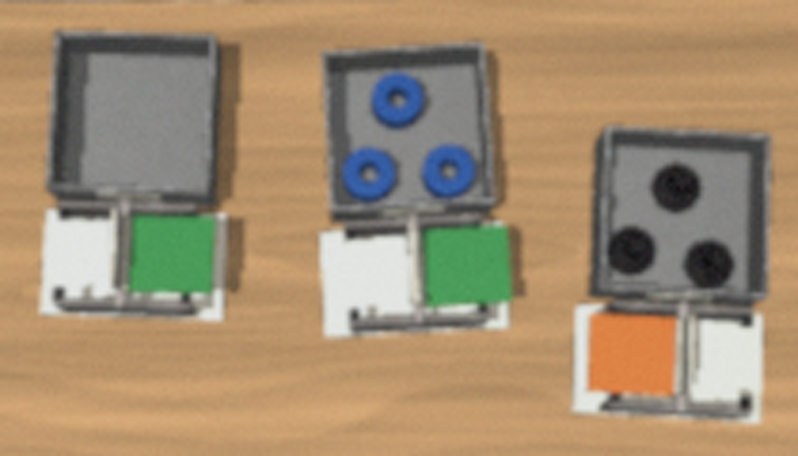

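>>> servo_tool:
  rows:
    - [0, 0, -0.1145, 0, 0, 0, -1]
    - [0, 0, -0.1145, 0, 0, 0, -1]
    - [0, 0, -0.1145, 0, 0, 0, -1]
    - [0, 0, -0.1145, 0, 0, 0, -1]
    - [0, 0, -0.1145, 0, 0, 0, -1]
    - [0, 0, -0.1145, 0, 0, 0, -1]
    - [0, 0, -0.1145, 0, 0, 0, -1]
    - [0, 0, -0.1145, 0, 0, 0, -1]
  squeeze: 60

```text
time: 0.77
position: [0.1343, -0.5074, 0.4043]
tcp_rot: [-0.0, 0.831, 0.557, 0.0]
wrist_force: [1.1, -0.3, -0.0]
finger_gap: 0.002
finger_force: 0.0
```

>>> servo_tool:
  rows:
    - [0, 0, -0.1145, 0, 0, 0, -1]
    - [0, 0, -0.1145, 0, 0, 0, -1]
    - [0, 0, -0.1145, 0, 0, 0, -1]
    - [0, 0, 0, 0, 0, 0, -1]
    - [0, 0, 0, 0, 0, 0, -1]

```text
time: 1.18
position: [0.1343, -0.5074, 0.4044]
tcp_rot: [-0.0, 0.727, 0.687, 0.0]
wrist_force: [0.3, -0.6, -0.9]
finger_gap: 0.003
finger_force: 0.0
```

```bash
cat > go.py <<'E'
import sys
from h import *
s=robot.get_state(); q=s['tcp_rot']; r=R.from_quat([q[1],q[2],q[3],q[0]]); M=r.as_matrix()
ov=robot.finger_overhang; tip=s['position']+M[:,2]*ov
print('t',round(s['time'],2),'tip',tip.round(4),'ov',ov,'q',np.round(s['q'],2),'F',np.round(s['wrist_force'],1)); print(M.round(3).tolist())
piv=dict(e=((.540,.176),-.04),r=((.460,-.258),-.06))
for a in sys.argv[1:]:  # e:x,y,z in pivot frame mm (tip)
    k,v=a.split(':'); v=np.array(list(map(float,v.split(','))))/1000; (c,yaw)=piv[k]
    w=np.r_[c,.06]+R.from_rotvec([0,0,yaw]).apply(v)
    print(a,'tool shift cm',(M.T@(w-tip)*100).round(2))
E
python3 go.py r:0,40,80 r:0,40,18
```

```text
t 1.18 tip [ 0.1343 -0.5073  0.231 ] ov 0.1734 q [-1.31  0.24 -0.01  1.32  0.    0.31] F [ 0.3 -0.6 -0.9]
[[0.056, 0.998, -0.0], [0.998, -0.056, 0.001], [0.001, -0.0, -1.0]]
r:0,40,80 tool shift cm [30.71 31.14  9.12]
r:0,40,18 tool shift cm [30.71 31.14 15.32]
```

>>> servo_tool:
  rows:
    - [0, 0, 0, 2, 2, 0, -1]
    - [0, 0, 0, 2.6, 2.6, 0, -1]
    - [0, 0, 0, 2.7, 2.7, 0, -1]
    - [0, 0, 0, 2.7, 2.7, 0, -1]
    - [0, 0, 0, 2.7, 2.7, 0, -1]
    - [0, 0, 0, 2.7, 2.7, 0, -1]
    - [0, 0, 0, 2.7, 2.7, 0, -1]
    - [0, 0, 0, 2.7, 2.7, 0, -1]

```text
time: 1.85
position: [0.354, -0.3092, 0.4048]
tcp_rot: [0.0, 0.727, 0.687, 0.0]
wrist_force: [1.3, -0.9, 0.8]
finger_gap: -0.0
finger_force: 0.0
```

>>> servo_tool:
  rows:
    - [0, 0, 0, 2.7, 2.7, 1, -1]
    - [0, 0, 0, 2.7, 2.7, 2, -1]
    - [0, 0, 0, 2.7, 2.7, 2, -1]
    - [0, 0, 0, 2.4, 2.8, 2, -1]
    - [0, 0, 0, 0, 0, 2, -1]
    - [0, 0, 0, 0, 0, 0, -1]
    - [0, 0, 0, 0, 0, 0, -1]

```text
time: 2.43
position: [0.4649, -0.213, 0.3155]
tcp_rot: [-0.001, 0.726, 0.688, -0.001]
wrist_force: [0.1, -1.0, 0.8]
finger_gap: -0.002
finger_force: 0.0
```

```bash
python3 go.py r:0,40,80 r:0,38,18; python3 -c "
from h import *
snap('scene','s1')
b=cv2.imread('pics/s1.png')[100:260,120:330]; cv2.imwrite('pics/s1c.png',cv2.resize(b,None,fx=3.6,fy=3.6))"
```

```text
t 2.43 tip [ 0.4644 -0.2128  0.1421] ov 0.1734 q [-0.43  0.26 -0.21  1.1  -0.    1.2 ] F [ 0.1 -1.   0.8]
[[0.054, 0.999, -0.003], [0.999, -0.054, 0.001], [0.001, -0.003, -1.0]]
r:0,40,80 tool shift cm [-0.53 -0.17  0.21]
r:0,38,18 tool shift cm [-0.74 -0.16  6.41]
```

View pics/s1c.png

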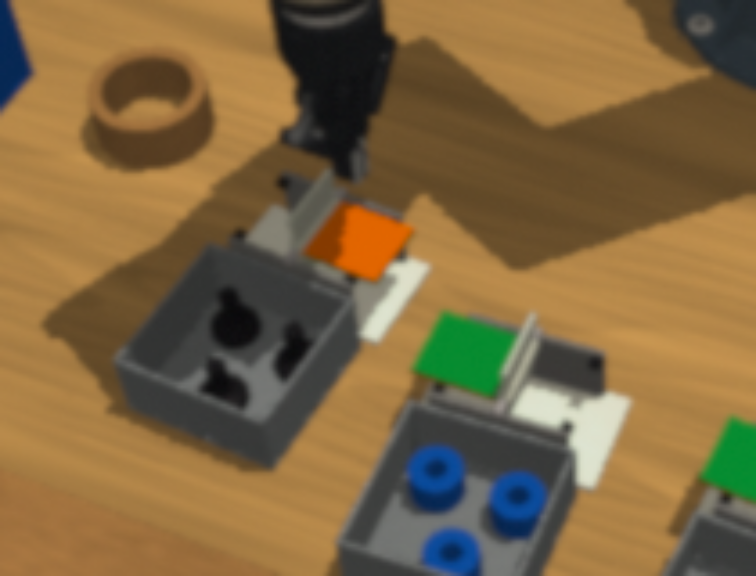

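>>> servo_tool:
  rows:
    - [0, 0, 0, -0.7, -0.2, 2, -1]
    - [0, 0, 0, 0, 0, 2, -1]
    - [0, 0, 0, 0, 0, 1.6, -1]
    - [0, 0, 0, 0, 0, 0.8, -1]
    - [0, 0, 0, 0, 0, 0, -1]
    - [0, 0, 0, 0, 0, 0, -1]

```text
time: 2.98
position: [0.4628, -0.221, 0.2533]
tcp_rot: [0.0, 0.726, 0.688, 0.0]
wrist_force: [0.7, 0.9, -0.0]
finger_gap: 0.0
finger_force: 0.0
```

>>> servo_tool:
  rows:
    - [0, 0, 0, -0.8, 0, 0, -1]
    - [0, 0, 0, -0.8, 0, 0, -1]
    - [0, 0, 0, -0.8, 0, 0, -1]
    - [0, 0, 0, -0.8, 0, 0, -1]
    - [0, 0, 0, -0.6, 0, 0, -1]
    - [0, 0, 0, 0, 0, 0, -1]
    - [0, 0, 0, 0, 0, 0, -1]

```text
time: 3.57
position: [0.4608, -0.2588, 0.2521]
tcp_rot: [0.0, 0.726, 0.688, -0.0]
wrist_force: [-0.6, -0.5, -0.9]
finger_gap: 0.001
finger_force: 0.0
```

```bash
python3 go.py r:0,-20,18; python3 -c "
from h import *
snap('scene','s2')
b=cv2.imread('pics/s2.png')[100:260,120:330]; cv2.imwrite('pics/s2c.png',cv2.resize(b,None,fx=3.6,fy=3.6))"
```

```text
t 3.57 tip [ 0.4608 -0.2589  0.0787] ov 0.1734 q [-0.51  0.34 -0.28  0.95 -0.    1.11] F [-0.6 -0.5 -0.9]
[[0.053, 0.999, -0.0], [0.999, -0.053, -0.0], [-0.0, -0.0, -1.0]]
r:0,-20,18 tool shift cm [-1.92 -0.09  0.07]
```

View pics/s2c.png

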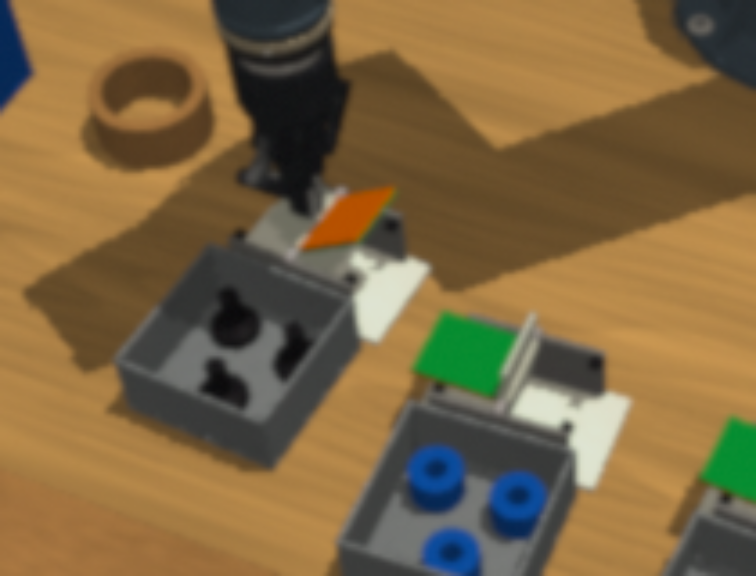

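>>> servo_tool:
  rows:
    - [0, 0, 0, -0.8, 0, 0, -1]
    - [0, 0, 0, -0.8, 0, 0, -1]
    - [0, 0, 0, -0.5, 0, 0, -1]
    - [0, 0, 0, 0, 0, 0, -1]
    - [0, 0, 0, 0, 0, -2.5, -1]
    - [0, 0, 0, 0, 0, -3, -1]
    - [0, 0, 0, 0, 0, -2.5, -1]
    - [0, 0, 0, 0, 0, 0, -1]

```text
time: 4.28
position: [0.4608, -0.2801, 0.3369]
tcp_rot: [0.004, 0.726, 0.688, 0.001]
wrist_force: [0.8, 0.2, 0.4]
finger_gap: 0.001
finger_force: 0.0
```

>>> servo_tool:
  rows:
    - [0, 0, 0, 2.5, 0, 0, -1]
    - [0, 0, 0, 3.5, 0, 0, -1]
    - [0, 0, 0, 3.5, 0, 0, -1]
    - [0, 0, 0, 0.8, 0, 0, -1]
    - [0, 0, 0, 0, 0, 2.5, -1]
    - [0, 0, 0, 0, 0, 2.5, -1]
    - [0, 0, 0, 0, 0, 1, -1]
    - [0, 0, 0, 0, 0, 0, -1]

```text
time: 4.95
position: [0.4643, -0.1761, 0.2698]
tcp_rot: [-0.002, 0.725, 0.688, -0.001]
wrist_force: [-0.7, 0.4, -1.2]
finger_gap: 0.003
finger_force: 0.0
```

```bash
python3 go.py r:0,-50,38; python3 -c "
from h import *
snap('scene','s3')
b=cv2.imread('pics/s3.png')[100:260,120:330]; cv2.imwrite('pics/s3c.png',cv2.resize(b,None,fx=3.6,fy=3.6))"
```

```text
t 4.95 tip [ 0.4636 -0.1759  0.0964] ov 0.1734 q [-0.36  0.28 -0.32  0.97 -0.    1.26] F [-0.7  0.4 -1.2]
[[0.052, 0.999, -0.004], [0.999, -0.052, 0.001], [0.001, -0.004, -1.0]]
r:0,-50,38 tool shift cm [-13.22   0.03  -0.18]
```

View pics/s3c.png

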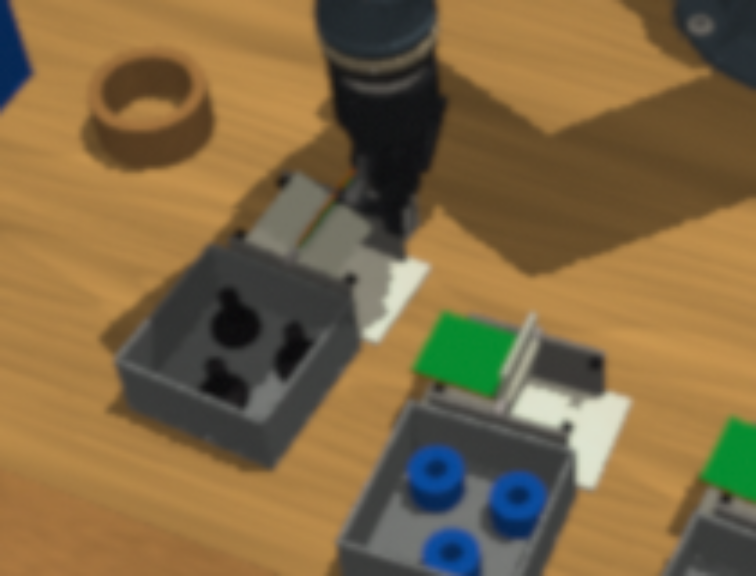

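>>> servo_tool:
  rows:
    - [0, 0, 0, -2, 0, 0, -1]
    - [0, 0, 0, -2, 0, 0, -1]
    - [0, 0, 0, -2, 0, 0, -1]
    - [0, 0, 0, -2, 0, 0, -1]
    - [0, 0, 0, -2, 0, 0, -1]
    - [0, 0, 0, -2, 0, 0, -1]
    - [0, 0, 0, -1.2, 0, 0, -1]
    - [0, 0, 0, 0, 0, 0, -1]

```text
time: 5.67
position: [0.4584, -0.3105, 0.273]
tcp_rot: [0.001, 0.726, 0.687, -0.0]
wrist_force: [0.6, -1.2, 1.5]
finger_gap: 0.001
finger_force: 0.5
```

>>> servo_tool:
  rows:
    - [0, 0, 0, 0, 0, 1, -1]
    - [0, 0, 0, 0, 0, 1, -1]
    - [0, 0, 0, 0, 0, 0.7, -1]
    - [0, 0, 0, 0, 0, 0.4, -1]
    - [0, 0, 0, 0, 0, 0.2, -1]
    - [0, 0, 0, 0, 0, 0, -1]
    - [0, 0, 0, 0, 0, 0, -1]

```text
time: 6.25
position: [0.4583, -0.3078, 0.2391]
tcp_rot: [-0.0, 0.725, 0.688, 0.0]
wrist_force: [0.7, -0.2, 0.4]
finger_gap: 0.002
finger_force: 0.0
```

```bash
python3 go.py r:0,-50,2
```

```text
t 6.25 tip [ 0.4583 -0.3078  0.0657] ov 0.1734 q [-0.59  0.39 -0.24  0.94  0.    1.03] F [ 0.7 -0.2  0.4]
[[0.052, 0.999, -0.0], [0.999, -0.052, 0.0], [0.0, -0.0, -1.0]]
r:0,-50,2 tool shift cm [-0.02 -0.13  0.37]
```

>>> servo_tool:
  rows:
    - [0, 0, 0, 0, 0, 0.2, -1]
    - [0, 0, 0, 0, 0, 0.15, -1]
    - [0, 0, 0, 0, 0, 0, -1]
    - [0, 0, 0, 0, 0, 0, -1]

```text
time: 6.58
position: [0.4584, -0.3082, 0.2359]
tcp_rot: [0.0, 0.725, 0.688, 0.0]
wrist_force: [0.5, 0.8, 1.6]
finger_gap: -0.002
finger_force: 1.0
```

>>> servo_tool:
  rows:
    - [0, 0, 0, 0, 0, 0.1, -1]
    - [0, 0, 0, 0, 0, 0, -1]
    - [0, 0, 0, 0, 0, 0, -1]

```text
time: 6.83
position: [0.4584, -0.3082, 0.2356]
tcp_rot: [0.001, 0.725, 0.688, 0.0]
wrist_force: [-0.2, 1.9, 10.5]
finger_gap: 0.004
finger_force: 5.1
```

>>> servo_tool:
  rows:
    - [0, 0, 0, 0, 0, -1.5, -1]
    - [0, 0, 0, 0, 0, -3.5, -1]
    - [0, 0, 0, 0, 0, -3.5, -1]
    - [0, 0, 0, 0, 0, -2, -1]
    - [0, 0, 0, 0, 0, 0, -1]

```text
time: 7.25
position: [0.4591, -0.3088, 0.3442]
tcp_rot: [0.003, 0.725, 0.688, 0.001]
wrist_force: [-0.4, -0.1, 0.6]
finger_gap: -0.001
finger_force: 0.0
```

```bash
python3 go.py e:0,-38,80; python3 -c "
from h import *
im,d=snap('top','t1');P=pts('top',d)
for n,(u0,u1,v0,v1) in dict(stock=(276,332,190,232),ref=(342,400,213,254)).items():
    p=P[v0:v1,u0:u1]; z=p[...,2];hi=p[(z>.085)&(z<.12)];print(n,len(hi),hi.mean(0) if len(hi) else 0)
b=cv2.imread('pics/t1.png')[140:260,195:405]; cv2.imwrite('pics/t1c.png',cv2.resize(b,None,fx=3.8,fy=3.8))"
```

```text
t 7.25 tip [ 0.46   -0.3094  0.1708] ov 0.1734 q [-0.59  0.31 -0.07  1.18 -0.    1.03] F [-0.4 -0.1  0.6]
[[0.053, 0.999, 0.006], [0.999, -0.053, -0.004], [-0.004, 0.006, -1.0]]
e:0,-38,80 tool shift cm [45.11  5.46  2.95]
stock 31 [ 0.52592772 -0.05166011  0.09481973]
ref 42 [ 0.45897597 -0.25654534  0.0927438 ]
```

View pics/t1c.png

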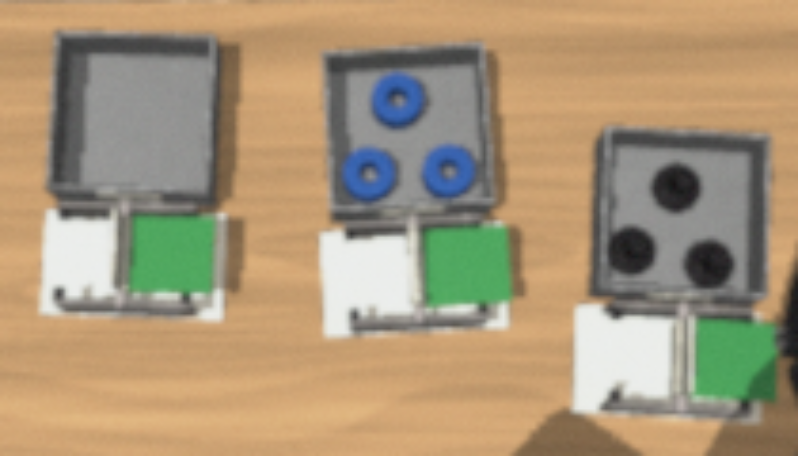

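>>> servo_tool:
  rows:
    - [0, 0, 0, 3, 0.6, -1, -1]
    - [0, 0, 0, 3.8, 0.7, 0, -1]
    - [0, 0, 0, 3.8, 0.7, 0, -1]
    - [0, 0, 0, 3.8, 0.7, 0, -1]
    - [0, 0, 0, 3.8, 0.7, 0, -1]
    - [0, 0, 0, 3.8, 0.7, 0, -1]
    - [0, 0, 0, 3.8, 0.7, 0, -1]
    - [0, 0, 0, 3.8, 0.7, 0, -1]

```text
time: 7.97
position: [0.5284, -0.0136, 0.3484]
tcp_rot: [-0.001, 0.725, 0.688, -0.001]
wrist_force: [0.4, 0.3, -0.5]
finger_gap: 0.002
finger_force: 0.0
```

>>> servo_tool:
  rows:
    - [0, 0, 0, 3.8, 0, 0, -1]
    - [0, 0, 0, 3.8, 0, 0, -1]
    - [0, 0, 0, 3.8, 0, 0, -1]
    - [0, 0, 0, 3, 0, 0, -1]
    - [0, 0, 0, 0, 0, 0, -1]
    - [0, 0, 0, 0, 0, 0, -1]

```text
time: 8.47
position: [0.5358, 0.1298, 0.3482]
tcp_rot: [-0.001, 0.724, 0.689, -0.001]
wrist_force: [-0.9, -0.5, 0.1]
finger_gap: 0.001
finger_force: 0.0
```

```bash
python3 go.py e:0,-38,80 e:0,-38,18
```

```text
t 8.47 tip [0.5354 0.1297 0.1748] ov 0.1734 q [ 0.24  0.31 -0.06  1.2  -0.    1.86] F [-0.9 -0.5  0.1]
[[0.049, 0.999, -0.002], [0.999, -0.049, -0.001], [-0.001, -0.002, -1.0]]
e:0,-38,80 tool shift cm [0.85 0.27 3.48]
e:0,-38,18 tool shift cm [0.85 0.29 9.68]
```

>>> servo_tool:
  rows:
    - [0, 0, 0, 0.8, 0.3, 2, -1]
    - [0, 0, 0, 0, 0, 2.7, -1]
    - [0, 0, 0, 0, 0, 2.5, -1]
    - [0, 0, 0, 0, 0, 1.8, -1]
    - [0, 0, 0, 0, 0, 0.7, -1]
    - [0, 0, 0, 0, 0, 0, -1]

```text
time: 8.97
position: [0.5389, 0.1349, 0.2506]
tcp_rot: [-0.001, 0.726, 0.688, -0.002]
wrist_force: [-0.5, 0.5, 0.8]
finger_gap: -0.0
finger_force: 0.0
```

>>> servo_tool:
  rows:
    - [0, 0, 0, 0.9, 0, 0, -1]
    - [0, 0, 0, 0.9, 0, 0, -1]
    - [0, 0, 0, 0.9, 0, 0, -1]
    - [0, 0, 0, 0.9, 0, 0, -1]
    - [0, 0, 0, 0.9, 0, 0, -1]
    - [0, 0, 0, 0.9, 0, 0, -1]
    - [0, 0, 0, 0.6, 0, 0, -1]
    - [0, 0, 0, 0, 0, 0, -1]

```text
time: 9.63
position: [0.5429, 0.1978, 0.2529]
tcp_rot: [-0.0, 0.725, 0.689, 0.001]
wrist_force: [0.6, 0.4, 1.3]
finger_gap: -0.0
finger_force: 0.7
```

>>> servo_tool:
  rows:
    - [0, 0, 0, 0, 0, -2.5, -1]
    - [0, 0, 0, 0, 0, -3, -1]
    - [0, 0, 0, 0, 0, -2.5, -1]
    - [0, 0, 0, 0, 0, 0, -1]
    - [0, 0, 0, 0, 0, 0, -1]

```text
time: 10.05
position: [0.5432, 0.1963, 0.3342]
tcp_rot: [0.0, 0.725, 0.688, 0.002]
wrist_force: [0.7, 0.2, -1.7]
finger_gap: 0.002
finger_force: 0.0
```

```bash
python3 go.py e:0,-80,98 e:0,-80,38; python3 -c "
from h import *
snap('scene','s4')
b=cv2.imread('pics/s4.png')[160:320,220:430]; cv2.imwrite('pics/s4c.png',cv2.resize(b,None,fx=3.6,fy=3.6))"
```

```text
t 10.05 tip [0.5437 0.1966 0.1608] ov 0.1734 q [ 0.35  0.36 -0.03  1.18  0.    1.97] F [ 0.7  0.2 -1.7]
[[0.052, 0.999, 0.003], [0.999, -0.052, 0.002], [0.002, 0.003, -1.0]]
e:0,-80,98 tool shift cm [-10.07  -0.17   0.26]
e:0,-80,38 tool shift cm [-10.08  -0.18   6.26]
```

View pics/s4c.png

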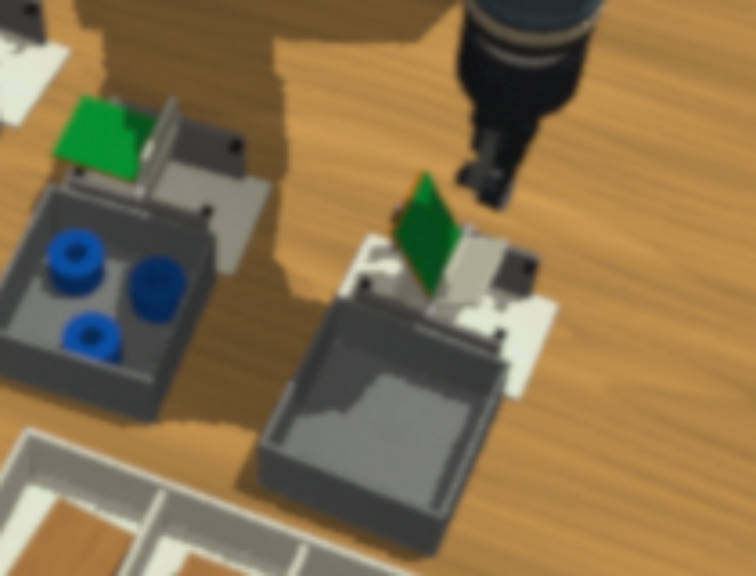

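>>> servo_tool:
  rows:
    - [0, 0, 0, -2.5, 0, -0.5, -1]
    - [0, 0, 0, -3.5, 0, 0, -1]
    - [0, 0, 0, -3, 0, 0, -1]
    - [0, 0, 0, -1, 0, 0, -1]
    - [0, 0, 0, 0, 0, 2.5, -1]
    - [0, 0, 0, 0, 0, 3, -1]
    - [0, 0, 0, 0, 0, 1.2, -1]
    - [0, 0, 0, 0, 0, 0, -1]

```text
time: 10.77
position: [0.536, 0.096, 0.2668]
tcp_rot: [-0.002, 0.726, 0.688, -0.003]
wrist_force: [-0.5, -0.3, 0.2]
finger_gap: -0.003
finger_force: 0.0
```

>>> servo_tool:
  rows:
    - [0, 0, 0, 2, 0, 0, -1]
    - [0, 0, 0, 2, 0, 0, -1]
    - [0, 0, 0, 2, 0, 0, -1]
    - [0, 0, 0, 2, 0, 0, -1]
    - [0, 0, 0, 2, 0, 0, -1]
    - [0, 0, 0, 2, 0, 0, -1]
    - [0, 0, 0, 1, 0, 0, -1]
    - [0, 0, 0, 0, 0, 0, -1]

```text
time: 11.43
position: [0.5445, 0.228, 0.2709]
tcp_rot: [-0.0, 0.725, 0.689, 0.0]
wrist_force: [0.1, 1.0, -0.2]
finger_gap: 0.0
finger_force: 0.0
```

>>> servo_tool:
  rows:
    - [0, 0, 0, 0, 0, 1, -1]
    - [0, 0, 0, 0, 0, 1, -1]
    - [0, 0, 0, 0, 0, 0.7, -1]
    - [0, 0, 0, 0, 0, 0, -1]
    - [0, 0, 0, 0, 0, 0, -1]

```text
time: 11.85
position: [0.5441, 0.2252, 0.2428]
tcp_rot: [-0.0, 0.726, 0.688, -0.001]
wrist_force: [-0.3, 0.2, -0.9]
finger_gap: 0.004
finger_force: 0.0
```

```bash
python3 go.py e:0,50,2.5
```

```text
t 11.85 tip [0.5438 0.2251 0.0694] ov 0.1734 q [ 0.39  0.44 -0.14  0.99  0.    2.02] F [-0.3  0.2 -0.9]
[[0.053, 0.999, -0.002], [0.999, -0.053, -0.001], [-0.001, -0.002, -1.0]]
e:0,50,2.5 tool shift cm [ 0.08 -0.18  0.69]
```

>>> servo_tool:
  rows:
    - [0, 0, 0, 0, 0, 0.4, -1]
    - [0, 0, 0, 0, 0, 0.3, -1]
    - [0, 0, 0, 0, 0, 0, -1]
    - [0, 0, 0, 0, 0, 0, -1]

```text
time: 12.18
position: [0.5444, 0.2259, 0.2366]
tcp_rot: [-0.0, 0.725, 0.688, -0.0]
wrist_force: [-0.5, 0.6, 0.1]
finger_gap: -0.002
finger_force: 0.0
```

>>> servo_tool:
  rows:
    - [0, 0, 0, 0, 0, 0.1, -1]
    - [0, 0, 0, 0, 0, 0, -1]
    - [0, 0, 0, 0, 0, 0, -1]

```text
time: 12.43
position: [0.5445, 0.2261, 0.236]
tcp_rot: [0.0, 0.725, 0.688, 0.0]
wrist_force: [0.4, -1.1, 2.5]
finger_gap: -0.001
finger_force: 1.0
```

One more press for a firm stop, then lift clear.

>>> servo_tool:
  rows:
    - [0, 0, 0, 0, 0, 0.1, -1]
    - [0, 0, 0, 0, 0, 0, -1]
    - [0, 0, 0, 0, 0, 0, -1]

```text
time: 12.68
position: [0.5444, 0.2261, 0.2357]
tcp_rot: [0.0, 0.725, 0.688, 0.0]
wrist_force: [-2.5, -1.4, 10.0]
finger_gap: 0.003
finger_force: 4.8
```

>>> servo_tool:
  rows:
    - [0, 0, 0, 0, 0, -1.5, -1]
    - [0, 0, 0, 0, 0, -3.5, -1]
    - [0, 0, 0, 0, 0, -3.5, -1]
    - [0, 0, 0, -2, -3, -1, -1]
    - [0, 0, 0, 0, -4, 0, -1]
    - [0, 0, 0, 0, -4, 0, -1]
    - [0, 0, 0, 0, -4, 0, -1]
    - [0, 0, 0, 0, 0, 0, -1]

```text
time: 13.35
position: [0.3873, 0.2128, 0.3294]
tcp_rot: [-0.001, 0.725, 0.689, -0.002]
wrist_force: [-0.6, -0.3, 0.5]
finger_gap: 0.001
finger_force: 0.0
```

```bash
python3 go.py; python3 -c "
from h import *
snap('scene','s5')
b=cv2.imread('pics/s5.png')[100:320,120:430]; cv2.imwrite('pics/s5c.png',cv2.resize(b,None,fx=2.5,fy=2.5))"
```

```text
t 13.35 tip [0.3865 0.2125 0.156 ] ov 0.1734 q [ 0.5   0.14 -0.34  1.1   0.    2.12] F [-0.6 -0.3  0.5]
[[0.051, 0.999, -0.005], [0.999, -0.051, -0.001], [-0.002, -0.005, -1.0]]
```

View pics/s5c.png

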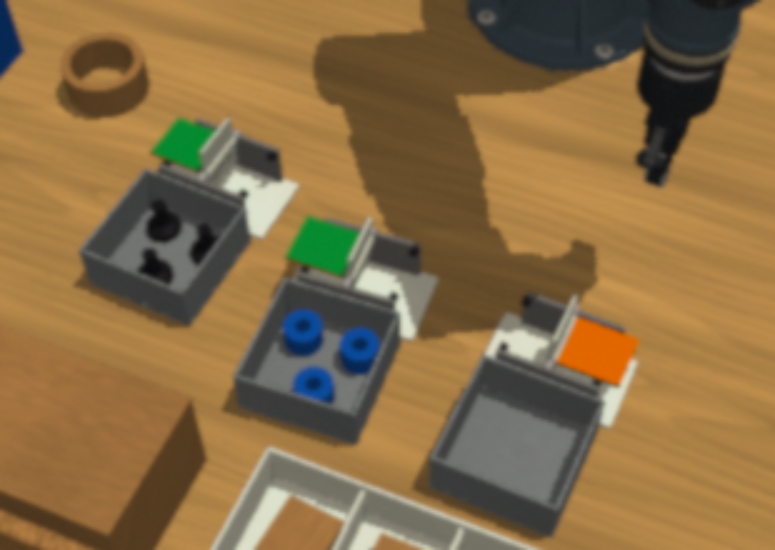

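The empty bin's flag at (598,350) lies flat with orange up. The refilled bin's at (187,143) and the stocked bin's at (325,245) are both flat with green up, and the arm is clear.

```bash
python3 -c "
from plant import robot
print(robot.hand_in())"
```

```text
the job is handed in; nothing more can be done
None
```

The job is done and handed in: the empty bin's flag lies flat with orange up, the refilled bin's lies flat with green up, and the stocked bin's flag and the parts in the bins look unmoved in the last pictures.

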